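# Square a nameplate in the jig, then lay it on the door sign

## Task

Slide the blue nameplate flat along the jig board, without picking it up, until it is fully home in the corner: long side flush against the metal fence and end flush against the red stop. Push gently, because the stop is held only by friction and must not be shoved off its setting. Then grip the plate there, lift it straight up, and lay it flat, centred and square inside the green outline on the white door sign, and let go, leaving the jar, glue bottle and tape dispenser alone.

Things in the scene. Friction and masses are not known exactly. Their poses are not given: they have to be found in the camera images.
- plate_center (a point): Centre (half-way up) of the loose blue acrylic nameplate, 45 mm along its x, 120 mm along its y, 6 mm thick (z up), about 50 g. It starts flat on the jig board, away from the corner and turned by up to 0.3 rad from square. Its two ends are alike.
- jig: Plywood squaring jig, fixed. Origin at desk level, z up. Board x -105 to 85, y -145 to 115 mm, top at z = 12 mm. On it, along y, a metal fence of two bars 15 mm wide (x 55 to 70), 12 mm high, ends rounded: y -135 to -25 and y 55 to 112 mm; the 80 mm gap between is for a finger. The red stop lies across the +y end.
- fence_face (a point): Point in the plane of the fence faces, at board-top height, in the middle of the finger gap (jig x 55, y 15 mm); axes as the jig's. The plate lies on the -x side; fully home, its centre is at x = -22.5 mm in this frame.
- stop_face (a point): Middle of the red stop's face at board-top height; axes as the jig's. Face: plane y = 0, 100 mm along x, 14 mm high; the stop is 20 mm thick, with a black knob to 26 mm high near its -x end. Plate fully home: centre at y = -60 mm in this frame. The stop slides along the jig's y: friction holds it to about 9 N, then it gives. Its setting varies 7 mm either way.
- sign_center (a point): Centre of the top face of the white-painted wooden door sign, fixed to the desk: 90 mm along its x, 180 mm along its y, 14 mm thick, z up. A green painted outline, 53 by 128 mm inside, is centred on it with its long side along y; the plate goes inside it, either way round.
- glitter_jar: Jar with a black lid, radius 34 mm, 95 mm tall, origin at the centre of its underside. A bystander.
- glue_bottle: White glue bottle with an orange cap, radius 22 mm, 120 mm tall, origin at the centre of its underside. A bystander.
- tape_dispenser: Mint green tape dispenser, 60 mm along its x by 130 mm along its y, 80 mm tall, origin at the centre of its underside. A bystander.
Not all that is in view belongs to the job. There is more than one size of the part that bears plate_center; the job needs the middle-sized. Of the things that look like the part that bears sign_center, the smaller one is meant.

How it is judged:
On the way, in this order (a step that is already met when the one before it is completed fails the run):
1. the plate lies flat, home in the corner: within 1.5 mm of the fence and of the stop and square within 0.03 rad (x of plate_center in the frame of fence_face above -0.024 m and y of plate_center in the frame of stop_face above -0.0615 m and z of plate_center in the frame of stop_face below 0.006 m and horizontal distance between plate_center and stop_face below 0.08 m and angle between the y axis of plate_center and the y axis of fence_face, either way round below 0.03 rad and angle between plate_center's own z axis and vertical below 0.05 rad), for 0.2 s.
2. the plate is lifted at least 25 mm off the jig board (z of plate_center in the frame of fence_face above 0.028 m), for 0.1 s.
At the end, for the whole second after the job is handed in: The plate lies flat on the door sign, released and at rest, its centre within 4 mm of the outline's centre along each side and square to it within 0.06 rad (x of plate_center in the frame of sign_center between -0.004 and 0.004 m and y of plate_center in the frame of sign_center between -0.004 and 0.004 m and z of plate_center in the frame of sign_center below 0.005 m and angle between the y axis of plate_center and the y axis of sign_center, either way round below 0.06 rad and angle between plate_center's own z axis and vertical below 0.05 rad and distance of plate_center from where it was at the start of the episode above 0.1 m); the robot touches nothing.
It fails at once if the plate is picked up off the board before it is in the corner (10 to 55 mm above it while still 15 mm or more short of the stop) (z of plate_center in the frame of fence_face between 0.013 and 0.058 m and y of plate_center in the frame of stop_face below -0.075 m and horizontal distance between plate_center and stop_face below 0.25 m).
It fails at once if the red stop is shoved more than 2.5 mm off its setting (distance of stop_face from where it was at the start of the episode above 0.0025 m).
It fails at once if the glitter jar is moved more than 15 mm (distance of glitter_jar from where it was at the start of the episode above 0.015 m).
It fails at once if the glue bottle is moved more than 15 mm (distance of glue_bottle from where it was at the start of the episode above 0.015 m).
It fails at once if the tape dispenser is moved more than 15 mm (distance of tape_dispenser from where it was at the start of the episode above 0.015 m).
It also fails if it takes over 72 s, if anything falls off the work surface, if the arm or the gripper's body presses on something with over 40 N, if the wrist force passes 120 N, or if a joint passes its speed limit or range.

## Robot

A 7-joint arm with a two-finger parallel gripper is mounted at the origin on the work surface. World frame = base frame: x ahead of the robot, y to its left, z up, the work surface at z = 0. Lengths are in m, angles in rad, forces in N, time in s.
With the tool pointing down it reaches from about 0.425 to 0.925 m from the base axis. Payload 6.8 kg.
Tool frame: the origin (TCP) lies at the very end of the fingers, on their centre line; the grasp point (between the pads) lies 19 mm behind it (arm.grip_depth is the z of the grasp point in the tool frame, in m); z points along the fingers, y is the direction in which the jaws open and shut (so a half turn about z gives the same grasp; the last joint's range is limited). The gripper opens to 88 mm and grips with 3 to 60 N. Pads are 20 mm wide; open, the fingers measure 115 mm over their backs; the gripper's body (75 mm by 178 mm) begins 61 mm behind the grasp point.
Start: joints at [1.241, 0.477, 0.022, 1.555, -0.011, 1.109, -0.083], TCP at [0.148, -0.658, 0.223] pointing down, gripper open.
Joint ranges: [-2.96, 2.96], [-0.34, 2.1], [-1.41, 1.46], [0.24, 2.44], [-1.37, 4.51], [0.17, 1.92], [-2.96, 2.96]. Speed limits (rad/s): [2.39, 2.39, 3.14, 3.14, 3.14, 3.14, 3.14].

## Interface

Orientations are given as a unit quaternion [x, y, z, w].
In Python, from workcell import telemetry, eyes, close_job, arm gives the robot as it stands. The module is installed in compiled form; this text tells all that it offers.
- The arm moves only by the tool drive_tool, never from a script. Its argument "series" is text: rows parted by semicolons, each of 7 numbers parted by spaces: the finger opening in cm, from 0 to 8.78, then the shift along the world's x, y, z in cm, then the turn, a rotation vector about the world's x, y, z in degrees. A call has 1 to 20 rows; each row is the pose to reach, as a shift and turn from the pose commanded when the call began; what a row does not reach only later rows make up. A row lasts 1/8 s, in which the tool goes at most 62.5 mm and 10.7 degrees, less where a joint would pass 70% of its speed; a pose out of reach is approached as far as the arm can. A call with a gripper value outside its range is refused whole. The fingers move at their own pace and stop on an object; "force" is the grip in N (left out, the last holds). Time passes only in rows, so rows that repeat a pose let the fingers close. It gives the time, the measured TCP pose, the force and the opening at its end, in the units of the state.
- telemetry.sense(): the state, without advancing time (a new reading comes with each control period).
- eyes.capture(name): name is "scene" or "top" or "wrist"; returns the picture (384x512x3 uint8, red, green, blue); there is no depth.
- eyes.camera_model(name): a dict with "vfov" (degrees; the focal length in pixels is half the picture's height over the tangent of half this angle, whatever the lens; pixels are square), "cx", "cy" (the principal point, pixels), "k1" (the pictures are not rectified: a ray, as slopes to the right and down, at radius r is drawn at 1 + k1 r^2 times it, then the intrinsics apply), "cam_to_world" (4x4, takes a point from camera to world coordinates); the wrist camera has in their place "T_tool_cam" (4x4, takes a point from camera to tool coordinates, whose origin is the TCP and whose axes are the flange's). Camera axes: x right, y up, looking along -z (the intrinsics and any distortion apply to the point x, -y, -z); pixel columns grow to the right and rows downward; lengths in m; the calibration is good to about 2 mm. A picture is of the moment at which its call begins: read the wrist's pose just before it. camera_model takes no time and is no camera call.
- close_job(): hands the job in, once; it reports no verdict.
The state is a dict: "time_s": time; "joint_positions": joint angles; "joint_velocities": joint speeds; "tau": joint torques, N m; "position": TCP position; "eef_rot": TCP orientation; "force": force on the tool from outside, world axes, zero at the start; "torque": the same for the moment, N m; "opening": finger opening in m.
Only numpy, scipy, OpenCV 4.12 (cv2) and the standard library are available. Lean on these libraries where they do the work, as an engineer would, in place of code of your own. Each camera call takes 0.05 s, during which the arm holds its last target. There are 200 camera calls.

## Working session

There is one attempt and no reset: what is moved stays moved. The work goes in short steps, Python scripts to look and compute and a tool call to move; the robot and the scene stay as the last step left them, time stands still between calls to the robot, and variables do not carry over. Pictures are saved under pics/ and viewed, on a budget of 10 in all, crops included, one or two more only if the job needs it, and the job is handed in when it is done.

Besides the shell and the picture viewer there is one more tool, called after "Emit:" as name(argument=value, ...), one argument or row to a line, values as JSON. drive_tool: Moves the arm, as the interface text tells. Its arguments: {"type":"object","properties":{"series":{"type":"string"},"force":{"type":"number"}},"required":["series"]}

```bash
mkdir -p pics
cat > h.py <<'E'
import numpy as np, cv2
from scipy.spatial.transform import Rotation as R
from workcell import telemetry, eyes, close_job, arm
def grab(n):
    s=telemetry.sense(); im=np.asarray(eyes.capture(n)); m=eyes.camera_model(n)
    if n=='wrist':
        T=np.eye(4); T[:3,:3]=R.from_quat(s['eef_rot']).as_matrix(); T[:3,3]=s['position']
        m['cam_to_world']=T@np.array(m['T_tool_cam'])
    return im,m
def save(im,f): cv2.imwrite('pics/'+f,cv2.cvtColor(im,cv2.COLOR_RGB2BGR))
def cast(m,px,z):
    px=np.atleast_2d(px).astype(float); f=192/np.tan(np.radians(m['vfov'])/2)
    K=np.array([[f,0,m['cx']],[0,f,m['cy']],[0,0,1]])
    u=cv2.undistortPointsIter(px[:,None],K,np.array([m['k1'],0,0,0.]),None,None,(3,100,1e-10))[:,0]
    T=np.array(m['cam_to_world']); d=np.c_[u[:,0],-u[:,1],-np.ones(len(u))]@T[:3,:3].T; o=T[:3,3]
    return o+d*((z-o[2])/d[:,2])[:,None]
E
python3 - <<'E'
from h import *
a,m=grab('scene'); b,m2=grab('top')
save(a,'scene0.png'); save(b,'top0.png')
for q in (m,m2): print(q['vfov'],q['k1'],np.round(q['cam_to_world'],3).tolist())
print(telemetry.sense(), arm.grip_depth)
E
```

```text
46.56780038514084 -0.006183438612186891 [[0.866, -0.376, 0.329, 0.978], [0.5, 0.673, -0.546, -0.72], [-0.017, 0.637, 0.771, 1.084], [0.0, 0.0, 0.0, 1.0]]
55.19552492881307 0.04008822541414359 [[0.011, 0.998, -0.066, 0.453], [-1.0, 0.012, 0.005, 0.013], [0.006, 0.066, 0.998, 1.129], [0.0, 0.0, 0.0, 1.0]]
{'time_s': 0.1, 'joint_positions': array([ 1.24090718,  0.47771986,  0.02236869,  1.55631827, -0.01149247,
        1.10928432, -0.08307249]), 'joint_velocities': array([ 7.95376382e-04, -2.50413500e-03,  1.91719469e-04, -4.42079874e-03,
        4.88706474e-06,  1.86857972e-03, -7.03630224e-04]), 'tau': array([ 3.23216926e-03, -5.84091246e+01,  1.53935876e+00, -2.73312199e+01,
       -5.42795111e-02,  1.31145798e-02,  7.63080948e-05]), 'position': array([ 0.14834002, -0.6579606 ,  0.22179231]), 'eef_rot': array([ 9.93855621e-01,  1.10681358e-01, -1.55107451e-04, -7.85456234e-04]), 'force': array([-0.52196679, -0.42929851,  0.19589114]), 'torque': array([-0.02991729,  0.02578651, -0.00043604]), 'opening': 0.08778831745058568} -0.0187
```

View pics/top0.png

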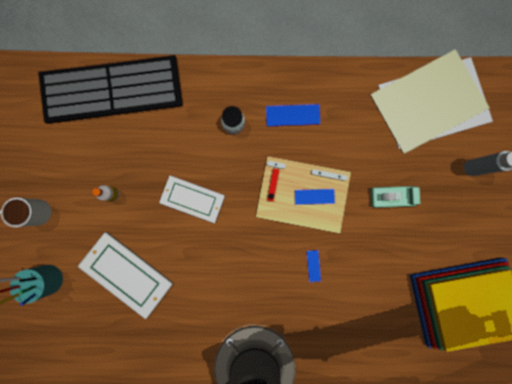

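View pics/scene0.png

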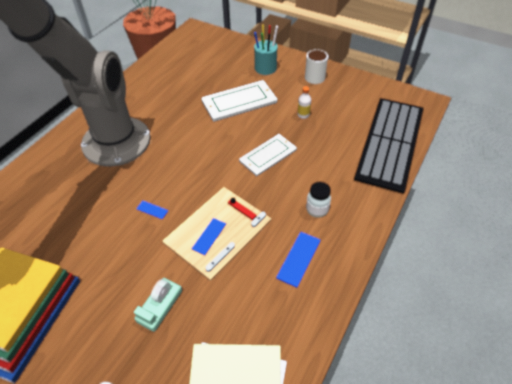

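Candidates for the plate, in the top view: large blue (293,115), the one on the jig (315,197), and small blue (314,266). The middle-sized one is on the jig. Candidate signs are (192,199), smaller, and (125,275), larger, so I choose (192,199). The stop is at (273,184) and the fence bars are at (330,175) and (277,163).

```bash
cat >> h.py <<'E'
def mask(im,c):
    h=cv2.cvtColor(im,cv2.COLOR_RGB2HSV); H,S,V=[h[...,i].astype(int) for i in range(3)]
    k={'blue':(H>105)&(H<130)&(S>150)&(V>60),'red':((H<6)|(H>172))&(S>170)&(V>90),
       'white':(S<50)&(V>150),'green':(H>50)&(H<95)&(S>60)&(V<160),'wood':(H>12)&(H<28)&(S>60)&(V>170)}[c]
    return k.astype(np.uint8)*255
def blobs(mk,amin=60):
    cs,_=cv2.findContours(mk,cv2.RETR_EXTERNAL,cv2.CHAIN_APPROX_NONE)
    return sorted([c for c in cs if cv2.contourArea(c)>amin],key=cv2.contourArea,reverse=True)
def rect(m,c,z):
    p=cast(m,c[:,0],z)[:,:2]; (x,y),(w,h),_=r=cv2.minAreaRect((p*1000).astype(np.float32))
    b=cv2.boxPoints(r); e=b[1]-b[0]; f=b[2]-b[1]; e=e if np.hypot(*e)>np.hypot(*f) else f
    return np.round([x,y,max(w,h),min(w,h),np.degrees(np.arctan2(e[1],e[0]))%180],1), np.round(b,1)
E
python3 - <<'E'
from h import *
b,m=grab('top')
for c,z in(('blue',.018),('red',.026),('white',.014),('wood',.012)):
    for k in blobs(mask(b,c)): print(c,k[:,0].mean(0).round(),rect(m,k,z)[0])
crop=b[140:250,140:360]; save(cv2.resize(crop,None,fx=3.6,fy=3.6,interpolation=cv2.INTER_CUBIC),'crop.png')
print(np.round(eyes.camera_model('wrist')['T_tool_cam'],3).tolist(),eyes.camera_model('wrist')['vfov'])
print(cast(m,[[232,115],[98,193],[395,197]],.08).round(3))
E
```

```text
blue [293. 115.] [ 753.9 -109.7  160.1   59.7   92.6]
blue [314. 196.] [ 503.9 -175.2  115.    39.4   90.7]
blue [313. 266.] [ 297.9 -172.6   87.1   32.2    4.4]
blue [459. 267.] [ 299.5 -601.1  274.4    7.5  101.6]
red [273. 181.] [548.3 -51.3  76.6  17.5 170.2]
white [444.  98.] [ 793.7 -533.3  322.8  223.9  110. ]
white [125. 275.] [264.7 388.2 254.2 125.7  53.4]
white [192. 199.] [492.9 195.5 178.   89.1  70.6]
white [329. 174.] [ 571.8 -222.6  108.8   16.2   80.3]
white [394. 196.] [ 508.5 -417.6   42.    24.2   90.7]
white [276. 164.] [601.2 -59.5  56.3  16.3  79.3]
wood [296. 191.] [ 510.9 -143.1  255.7  187.5   79.8]
wood [479. 296.] [ 221.7 -638.   227.8  149.1   87.2]
wood [480. 343.] [  85.3 -654.8  186.5   11.4  102.7]
[[0.001, 0.969, 0.246, 0.068], [1.0, -0.001, 0.0, -0.0], [0.0, 0.246, -0.969, -0.161], [0.0, 0.0, 0.0, 1.0]] 69.06036819843162
[[ 0.734  0.073  0.08 ]
 [ 0.504  0.449  0.08 ]
 [ 0.502 -0.395  0.08 ]]
```

View pics/crop.png

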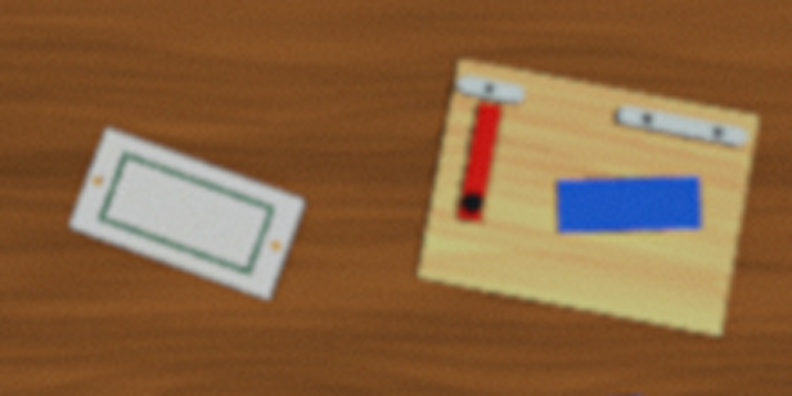

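The crop shows the middle-sized plate on the jig (crop 628,205), about 11° off square. The stop's knob is at (470,203), the fence bars are at the top, and the small sign with the green outline is at (187,213). Next I move above the jig for a close wrist look.

Emit:
drive_tool(
  series="8.7 36 50 6 0 0 77.7;8.7 36 50 6 0 0 77.7;8.7 36 50 6 0 0 77.7;8.7 36 50 6 0 0 77.7;8.7 36 50 6 0 0 77.7;8.7 36 50 6 0 0 77.7;8.7 36 50 6 0 0 77.7;8.7 36 50 6 0 0 77.7;8.7 36 50 6 0 0 77.7;8.7 36 50 6 0 0 77.7;8.7 36 50 6 0 0 77.7;8.7 36 50 6 0 0 77.7;8.7 36 50 6 0 0 77.7;8.7 36 50 6 0 0 77.7;8.7 36 50 6 0 0 77.7;8.7 36 50 6 0 0 77.7",
  force=5,
)

```text
time_s: 2.15
position: [0.5083, -0.1588, 0.2827]
eef_rot: [0.705, 0.709, -0.0, 0.0]
force: [-0.2, -0.4, -0.2]
opening: 0.0869
```

Run:
```python
from h import *
s=telemetry.sense();print(s['time_s'],s['position'],s['force'],R.from_quat(s['eef_rot']).as_matrix()[:,1].round(4),s['joint_positions'].round(2))
b,m=grab('wrist');save(b,'w1.png')
for c,z in(('blue',.018),('red',.026),('white',.024),('wood',.012)):
    for k in blobs(mask(b,c),300): print(c,k[:,0].mean(0).round(),rect(m,k,z)[0])
```

```text
2.15 [ 0.50834857 -0.15883249  0.28267464] [-0.21292675 -0.35864395 -0.22910634] [1.     0.0065 0.    ] [ 0.64  0.23 -0.53  1.79  0.13  1.15  0.07]
blue [415. 133.] [ 752.1 -109.7  159.4   60.9   92.7]
blue [249. 177.] [ 506.6 -175.4  116.5   41.7   92.3]
blue [118. 175.] [ 305.1 -171.9   88.1   32.4    5.3]
red [279.  94.] [548.9 -52.   78.8  18.2 169.8]
white [291. 206.] [ 572.8 -219.   110.2   15.5   79.6]
white [248. 320.] [ 507.9 -423.7   52.5   24.6   90.6]
wood [252. 144.] [ 513.1 -142.9  259.3  192.    79.4]
```

View pics/w1.png

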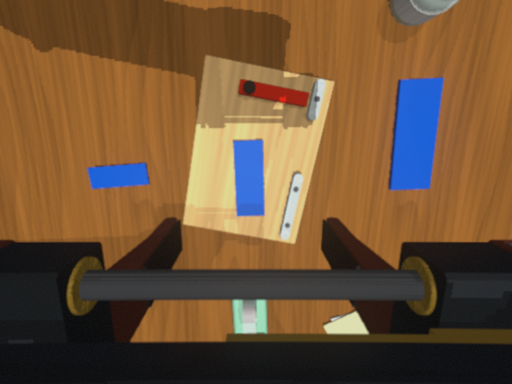

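The plate is at (506,-175) mm with its long side at about 92°. The jig yaw is about -10.2°, with its origin at about (525.5,-129.5), and the home centre is at about (559,-125). Now I descend around the plate.

Emit:
drive_tool(
  series="8.7 -0.2 -1.65 -6 0 0 1.5;8.7 -0.2 -1.65 -12 0 0 1.5;8.7 -0.2 -1.65 -18 0 0 1.5;8.7 -0.2 -1.65 -23 0 0 1.5;8.7 -0.2 -1.65 -25.5 0 0 1.5;8.7 -0.2 -1.65 -26.4 0 0 1.5;8.7 -0.2 -1.65 -26.8 0 0 1.5;8.7 -0.2 -1.65 -26.8 0 0 1.5",
)

```text
time_s: 3.2
position: [0.5073, -0.1752, 0.0155]
eef_rot: [0.695, 0.719, 0.0, 0.001]
force: [0.3, 0.1, -0.9]
opening: 0.0871
```

Emit:
drive_tool(
  series="8.7 0 0 -0.12 0 0 0;4.2 0 0 -0.12 0 0 0;4.2 0 0 -0.12 0 0 0;4.2 0 0 -0.12 0 0 0;4.2 0 0 -0.12 0 0 0;4.2 0 0 -0.12 0 0 0;4.2 0 0 -0.12 0 0 0",
  force=6,
)

```text
time_s: 4.08
position: [0.5064, -0.175, 0.0135]
eef_rot: [0.695, 0.719, -0.0, -0.0]
force: [0.2, -0.0, -0.3]
opening: 0.0447
```

Run:
```python
from h import *
s=telemetry.sense();print(s['position'],s['opening'],s['force'],R.from_quat(s['eef_rot']).as_matrix()[:,1].round(4))
```

```text
[ 0.50642754 -0.17497123  0.01345916] 0.044739957675213 [ 0.17478793 -0.02767926 -0.27931937] [ 9.994e-01  3.330e-02 -1.000e-04]
```

Emit:
drive_tool(
  series="4.2 0.15 0.8 0 0 0 -3;4.2 0.3 1.6 0 0 0 -6;4.2 0.45 2.5 0 0 0 -9;4.2 0.6 3.4 0 0 0 -12.1;4.2 0.75 4.2 0 0 0 -12.1;4.2 0.91 5.04 0 0 0 -12.1;4.2 1.6 4.92 0 0 0 -12.1;4.2 2.5 4.75 0 0 0 -12.1;4.2 3.4 4.6 0 0 0 -12.1;4.2 4.32 4.43 0 0 0 -12.1;4.2 4.32 4.43 0 0 0 -12.1;4.2 4.32 4.43 0 0 0 -12.1",
)

```text
time_s: 5.58
position: [0.5498, -0.1307, 0.0134]
eef_rot: [0.767, 0.641, 0.0, 0.0]
force: [1.5, -0.6, 0.2]
opening: 0.045
```

Run:
```python
from h import *
s=telemetry.sense();print(s['time_s'],s['position'],s['opening'],s['force'],R.from_quat(s['eef_rot']).as_matrix()[:,1].round(4))
b,m=grab('wrist');save(b,'w2.png')
for c,z in(('blue',.018),('red',.026),('white',.024)):
    for k in blobs(mask(b,c),300): print(c,k[:,0].mean(0).round(),rect(m,k,z)[0])
```

```text
5.575 [ 0.54983015 -0.13072603  0.01344702] 0.044952626598502174 [ 1.47200008 -0.64068955  0.16765297] [ 9.842e-01 -1.770e-01  3.000e-04]
blue [251. 204.] [ 554.2 -112.3   78.1   45.    79.8]
blue [251. 311.] [ 542.1 -180.2   43.    17.8  169.8]
red [213. 102.] [546.  -51.4  86.1  18.7 169.9]
white [324.  95.] [601.6 -59.1  56.2  15.3  79.8]
```

View pics/w2.png

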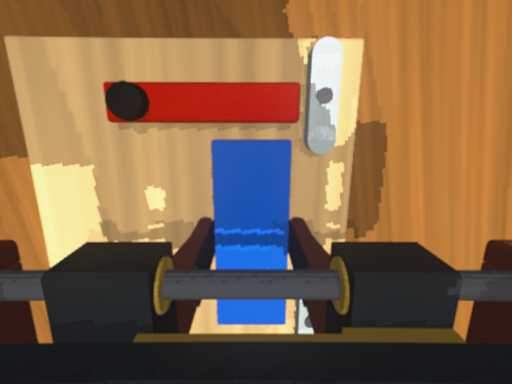

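The plate is held square, with its end at rows ~140 and the stop face at row ~122. The fence bar is at column ~308 and the plate's edge at 291. The gaps are about 7–8 mm to the fence and 8–10 mm to the stop. Closing on the fence first.

Emit:
drive_tool(
  series="4.2 0.3 -0.05 0 0 0 0;4.2 0.54 -0.1 0 0 0 0;4.2 0.59 -0.11 0 0 0 0;4.2 0.59 -0.11 0 0 0 0;4.2 0.59 -0.11 0 0 0 0",
)

```text
time_s: 6.25
position: [0.5557, -0.1318, 0.0135]
eef_rot: [0.767, 0.641, 0.0, 0.0]
force: [0.7, 0.3, -0.0]
opening: 0.045
```

Emit:
drive_tool(
  series="4.2 0.05 -0.01 0 0 0 0;4.2 0.1 -0.02 0 0 0 0;4.2 0.1 -0.02 0 0 0 0",
)

```text
time_s: 6.62
position: [0.5566, -0.132, 0.0134]
eef_rot: [0.767, 0.642, -0.0, -0.0]
force: [-0.3, 0.3, 1.5]
opening: 0.0449
```

Emit:
drive_tool(
  series="4.2 0.05 -0.01 0 0 0 0;4.2 0.1 -0.02 0 0 0 0;4.2 0.1 -0.02 0 0 0 0",
)

```text
time_s: 7.0
position: [0.5571, -0.1321, 0.0134]
eef_rot: [0.767, 0.641, -0.0, -0.0]
force: [-3.4, 0.6, 3.2]
opening: 0.0449
```

Emit:
drive_tool(
  series="4.2 0.04 0.2 0 0 0 0;4.2 0.08 0.4 0 0 0 0;4.2 0.09 0.5 0 0 0 0;4.2 0.09 0.5 0 0 0 0",
)

```text
time_s: 7.5
position: [0.5578, -0.1284, 0.0134]
eef_rot: [0.767, 0.641, -0.001, 0.0]
force: [-4.0, -3.9, 4.0]
opening: 0.0454
```

Emit:
drive_tool(
  series="4.2 0.01 0.05 0 0 0 0;4.2 0.02 0.1 0 0 0 0;4.2 0.02 0.1 0 0 0 0",
)

```text
time_s: 7.88
position: [0.558, -0.1275, 0.0134]
eef_rot: [0.767, 0.641, -0.001, 0.0]
force: [-4.1, -2.6, 3.9]
opening: 0.0448
```

Emit:
drive_tool(
  series="4.2 0.01 0.05 0 0 0 0;4.2 0.01 0.05 0 0 0 0",
)

```text
time_s: 8.12
position: [0.5581, -0.127, 0.0134]
eef_rot: [0.767, 0.641, -0.001, 0.0]
force: [-4.3, -2.6, 3.7]
opening: 0.0451
```

Emit:
drive_tool(
  series="4.2 0.01 0.05 0 0 0 0;4.2 0.01 0.05 0 0 0 0",
)

```text
time_s: 8.38
position: [0.5582, -0.1265, 0.0134]
eef_rot: [0.767, 0.641, -0.001, 0.0]
force: [-4.0, -3.0, 4.9]
opening: 0.045
```

```bash
cat > g.py <<'E'
from h import *
import sys
b,m=grab('wrist')
save(b,sys.argv[1])
ax=np.array([.984,-.177]);ay=np.array([.177,.984])
for c,z in(('blue',.018),('red',.026),('white',.024)):
    for k in blobs(mask(b,c),300)[:1]:
        p=cast(m,k[:,0],z)[:,:2]*1000-[525.5,-129.5]; x=p@ax;y=p@ay
        print(c,rect(m,k,z)[0],'jig x',np.percentile(x,[1,99]).round(1),'y',np.percentile(y,[1,99]).round(1))
s=telemetry.sense();print(s['position'],((s['position'][:2]*1000-[525.5,-129.5])@np.c_[ax,ay]).round(1),s['opening'])
E
python3 g.py w3.png; python3 -c "
import cv2;b=cv2.imread('pics/w3.png');cv2.imwrite('pics/w3c.png',cv2.resize(b[60:220,90:370],None,fx=2.8,fy=2.8,interpolation=cv2.INTER_CUBIC))"
```

```text
blue [ 562.6 -108.    78.1   45.    79.8] jig x [10.3 55.1] y [-11.4  66.7]
red [545.8 -51.1  87.   18.8 169.5] jig x [-36.3  49.5] y [71.3 90.2]
white [601.9 -58.9  56.3  14.9  79.7] jig x [55.3 70.2] y [ 54.9 111.2]
[ 0.55815173 -0.12652728  0.01339999] [31.6  8.7] 0.04487927057494337
```

View pics/w3c.png

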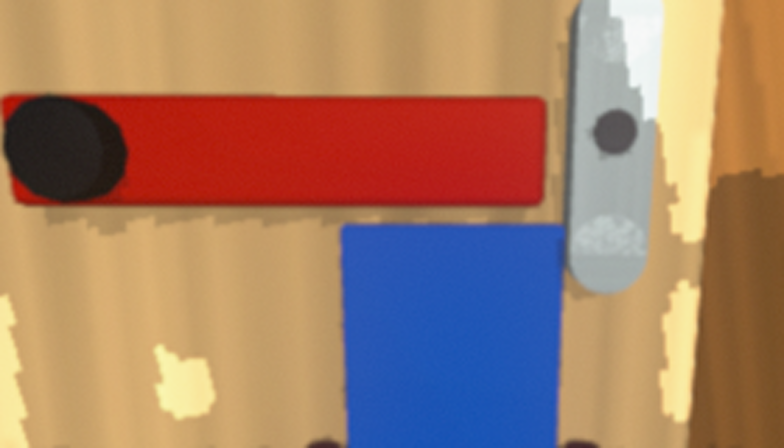

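The plate is flush with the fence (crop column 563), with about 4 mm left to the stop (plate end at row 226, stop at 205). I continue in small steps.

Emit:
drive_tool(
  series="4.2 0.02 0.1 0 0 0 0;4.2 0.04 0.2 0 0 0 0;4.2 0.05 0.27 0 0 0 0;4.2 0.05 0.27 0 0 0 0",
)

```text
time_s: 8.93
position: [0.5586, -0.1237, 0.0134]
eef_rot: [0.767, 0.641, -0.001, 0.0]
force: [-4.4, -2.9, 4.0]
opening: 0.0449
```

Emit:
drive_tool(
  series="4.2 0.01 0.05 0 0 0 0;4.2 0.01 0.05 0 0 0 0",
)

```text
time_s: 9.18
position: [0.5587, -0.1233, 0.0134]
eef_rot: [0.767, 0.641, -0.001, 0.0]
force: [-4.3, -2.9, 3.9]
opening: 0.0446
```

Emit:
drive_tool(
  series="4.2 0.01 0.05 0 0 0 0;4.2 0.01 0.05 0 0 0 0",
)

```text
time_s: 9.43
position: [0.5588, -0.123, 0.0134]
eef_rot: [0.767, 0.641, -0.001, 0.0]
force: [-4.5, -3.8, 5.3]
opening: 0.0452
```

Emit:
drive_tool(
  series="4.2 0.01 0.03 0 0 0 0;4.2 0.01 0.03 0 0 0 0",
)

```text
time_s: 9.68
position: [0.5588, -0.1229, 0.0134]
eef_rot: [0.767, 0.641, -0.001, 0.0]
force: [-4.8, -5.2, 4.9]
opening: 0.0442
```

```bash
python3 g.py w4.png; python3 -c "
import cv2;b=cv2.imread('pics/w4.png');cv2.imwrite('pics/w4c.png',cv2.resize(b[60:220,90:370],None,fx=2.8,fy=2.8,interpolation=cv2.INTER_CUBIC))"
```

```text
blue [ 563.2 -104.5   78.1   45.    79.9] jig x [10.3 55.1] y [-7.8 70.3]
red [546.5 -51.   85.7  18.3 169.9] jig x [-35.   49.5] y [71.8 90.2]
white [602.  -58.7  56.   15.   79.8] jig x [55.2 70.2] y [ 55.2 111.2]
[ 0.55880123 -0.12297405  0.01342255] [31.6 12.3] 0.044792491432442634
```

View pics/w4c.png

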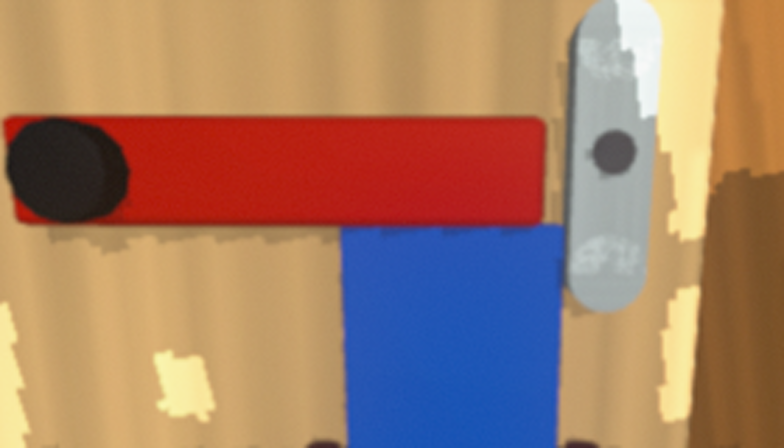

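Emit:
drive_tool(
  series="4.2 0.01 0.02 0 0 0 0;4.2 0.01 0.02 0 0 0 0;4.2 0.01 0.02 0 0 0 0",
)

```text
time_s: 10.1
position: [0.5588, -0.123, 0.0134]
eef_rot: [0.768, 0.641, -0.001, 0.0]
force: [-4.9, -5.1, 4.6]
opening: 0.0449
```

The y force rose to 5 N and motion stalled, so the plate is home. The stop looks unmoved in jig terms (y 71.8–90.2). Now a firmer grip and a straight lift.

Emit:
drive_tool(
  series="4 0 0 0 0 0 0;4 0 0 0 0 0 0;4 0 0 0 0 0 0;4 0 0 0.5 0 0 0;4 0 0 1 0 0 0;4 0 0 2 0 0 0;4 0 0 4 0 0 0;4 0 0 7 0 0 0;4 0 0 11 0 0 0;4 0 0 15 0 0 0;4 0 0 15 0 0 0;4 0 0 15 0 0 0",
  force=20,
)

```text
time_s: 11.6
position: [0.5599, -0.1204, 0.1639]
eef_rot: [0.767, 0.642, 0.0, 0.0]
force: [-0.6, -0.6, -0.8]
opening: 0.0446
```

```bash
cat > w.py <<'E'
from h import *
import sys
z=float(sys.argv[2])
s=telemetry.sense();M=R.from_quat(s['eef_rot']).as_matrix();print(s['time_s'],s['position'],s['force'],M[:,1].round(4),s['opening'])
b,m=grab('wrist');save(b,sys.argv[1])
for c,zz in(('blue',z),('white',.014)):
    for k in blobs(mask(b,c),300)[:3]: print(c,k[:,0].mean(0).round(),*rect(m,k,zz))
E
python3 w.py w5.png .167
```

```text
11.6 [ 0.55989014 -0.1203793   0.16394414] [-0.58707508 -0.59093637 -0.83314312] [ 0.9844 -0.1762  0.001 ] 0.044580838787453364
blue [251. 204.] [ 564.4 -102.4   78.9   45.1   79.9] [[ 535.3 -137.3]
 [ 579.7 -145.2]
 [ 593.5  -67.6]
 [ 549.1  -59.7]]
blue [424. 137.] [664.9 -81.8  81.4  31.2  92.7] [[ 647.5  -41.8]
 [ 651.3 -123.1]
 [ 682.4 -121.7]
 [ 678.6  -40.4]]
blue [251. 311.] [ 552.  -171.    43.5   17.9  169.8] [[ 529.  -176. ]
 [ 571.8 -183.7]
 [ 575.  -166. ]
 [ 532.2 -158.3]]
white [279. 118.] [604.6 -53.4  46.5  14.8  81. ] [[593.7 -75.3]
 [608.3 -77.6]
 [615.6 -31.6]
 [600.9 -29.3]]
```

View pics/w5.png

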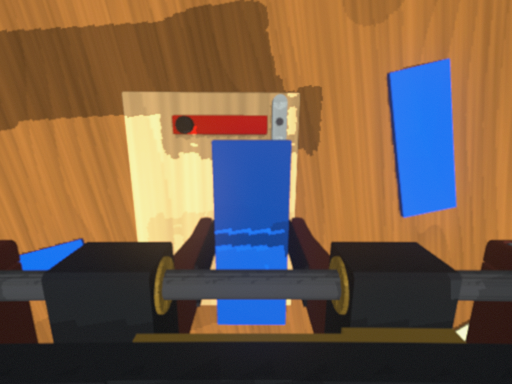

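The plate is held level in the jaws, and the stop (220,124) still sits against the bar. Next I move to a viewing pose short of the sign.

Emit:
drive_tool(
  series="4 -2 5 1.5 0 0 -9.25;4 -4 10 3 0 0 -9.25;4 -6 15 4 0 0 -9.25;4 -7.5 18 4 0 0 -9.25;4 -7.5 18 4 0 0 -9.25;4 -7.5 18 4 0 0 -9.25;4 -7.5 18 4 0 0 -9.25;4 -7.5 18 4 0 0 -9.25",
)

```text
time_s: 12.65
position: [0.485, 0.0581, 0.2032]
eef_rot: [0.817, 0.577, -0.0, -0.0]
force: [0.6, 0.4, -0.7]
opening: 0.045
```

```bash
python3 w.py w6.png .207
python3 - <<'E'
from h import *
for n in ('wrist','top'):
    b,m=grab(n)
    k=[c for c in blobs(mask(b,'white'),300) if 0.1<cast(m,c[:,0].mean(0),.014)[0,1]<.3][0]
    mk=np.zeros(b.shape[:2],np.uint8); cv2.fillConvexPoly(mk,cv2.convexHull(k),255)
    for g in blobs(cv2.erode(mask(b,'green')&mk,None,iterations=0),100)[:1]: print(n,'outline',rect(m,g,.014)[0],'sign',rect(m,k,.014)[0])
E
```

```text
12.65 [0.4850171  0.05806427 0.20315092] [ 0.58877884  0.3769254  -0.73104541] [ 9.424e-01 -3.346e-01 -5.000e-04] 0.04495235404820337
blue [251. 204.] [492.2  75.6  78.5  45.2  70.5] [[457.8  46.1]
 [500.4  31. ]
 [526.6 105. ]
 [484.  120.1]]
blue [480. 214.] [618.2  24.3  64.8  28.1  92.8] [[602.5  55.9]
 [605.7  -8.8]
 [633.8  -7.4]
 [630.6  57.3]]
blue [251. 311.] [469.   10.2  43.5  17.9 160.5] [[445.5   9.1]
 [486.5  -5.5]
 [492.5  11.4]
 [451.5  25.9]]
white [218.  59.] [494.9 196.3 127.2  53.8  70.6] [[448.4 145.2]
 [499.1 127.3]
 [541.4 247.3]
 [490.7 265.2]]
white [219.  76.] [491.1 184.3 152.2  88.7  70.7] [[424.  127.2]
 [507.7  97.8]
 [558.1 241.4]
 [474.4 270.8]]
white [453.  94.] [745.3  70.6  75.9  53.7  77.8] [[711.1  39.2]
 [763.6  27.9]
 [779.5 102.1]
 [727.1 113.4]]
```

View pics/w6.png

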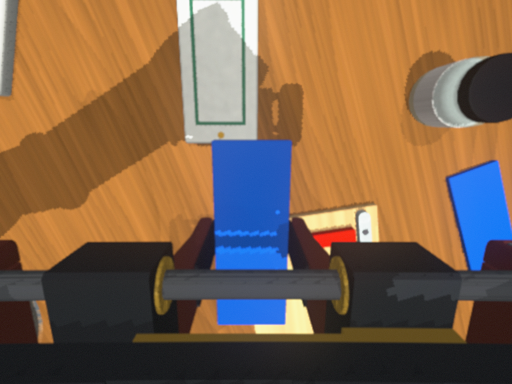

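The sign outline lies ahead, spanning columns 190–246 and rows 0–124. The wrist-relative shift from plate to outline is (9.2, 139) mm. I'll move over it, stop 1.5 cm above, and recheck.

Emit:
drive_tool(
  series="4 0.3 5 0 0 0 0;4 0.6 10 0 0 0 0;4 0.92 13.9 -2 0 0 0;4 0.92 13.9 -6 0 0 0;4 0.92 13.9 -11 0 0 0;4 0.92 13.9 -15 0 0 0;4 0.92 13.9 -17 0 0 0;4 0.92 13.9 -17 0 0 0;4 0.92 13.9 -17 0 0 0;4 0.92 13.9 -17 0 0 0",
)

```text
time_s: 14.05
position: [0.4949, 0.1984, 0.0347]
eef_rot: [0.816, 0.577, 0.001, 0.0]
force: [-0.3, -0.0, -1.0]
opening: 0.0447
```

```bash
python3 w.py w7.png .037
python3 - <<'E'
import cv2;b=cv2.imread('pics/w7.png');cv2.imwrite('pics/w7c.png',cv2.resize(b[0:230,120:380],None,fx=2.6,fy=2.6,interpolation=cv2.INTER_CUBIC))
E
```

```text
14.05 [0.49492968 0.19836797 0.03469864] [-0.27507481 -0.02428613 -0.99051337] [ 0.9429 -0.3332  0.0017] 0.04474726270831245
blue [251. 204.] [502.  215.4  79.2  46.1  70.5] [[467.  185.7]
 [510.5 170.4]
 [536.9 245.1]
 [493.4 260.4]]
blue [251. 311.] [478.7 149.4  44.4  18.  160.5] [[454.8 148.3]
 [496.7 133.5]
 [502.7 150.5]
 [460.8 165.3]]
white [250. 151.] [508.9 235.3  95.8  88.2  70.7] [[451.4 204.6]
 [534.6 175.5]
 [566.3 265.9]
 [483.1 295.1]]
white [251. 322.] [471.4 129.   87.8  29.5 160.5] [[425.1 129.8]
 [507.9 100.4]
 [517.7 128.2]
 [435.  157.6]]
white [236. 147.] [509.8 238.1  53.   39.9 160.9] [[478.2 227.9]
 [528.3 210.5]
 [541.4 248.2]
 [491.3 265.6]]
```

View pics/w7c.png

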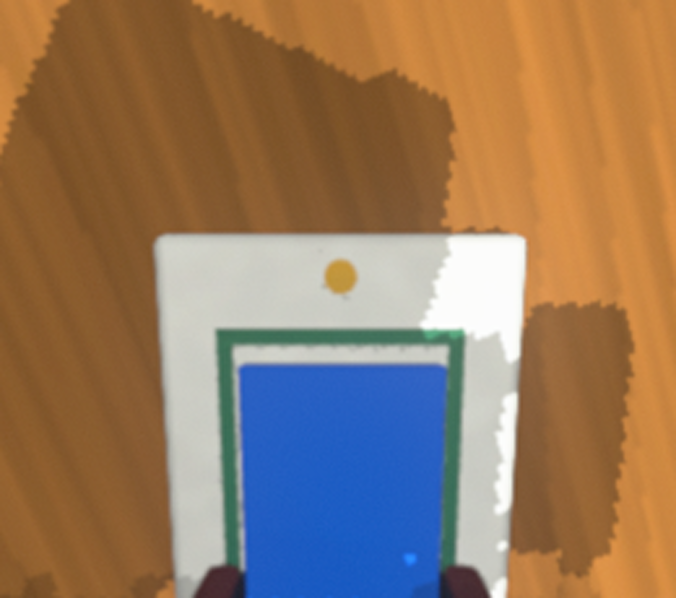

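The plate sits inside the outline with a front gap of 4.1 mm (ideal 4.0) and is 0.3 mm off laterally. I lower it gently.

Emit:
drive_tool(
  series="4 0 0 -0.6 0 0 0;4 0 0 -1.2 0 0 0;4 0 0 -1.6 0 0 0;4 0 0 -1.8 0 0 0;4 0 0 -1.8 0 0 0",
)

```text
time_s: 14.72
position: [0.4939, 0.1981, 0.0155]
eef_rot: [0.816, 0.578, -0.0, 0.0]
force: [-0.6, 0.9, 0.9]
opening: 0.0448
```

Emit:
drive_tool(
  series="4 0 0 -0.05 0 0 0;4 0 0 -0.1 0 0 0;4 0 0 -0.1 0 0 0",
)

```text
time_s: 15.1
position: [0.494, 0.1981, 0.0154]
eef_rot: [0.816, 0.578, -0.0, 0.0]
force: [-3.2, -1.9, 12.2]
opening: 0.0447
```

Emit:
drive_tool(
  series="4 0 0 0.08 0 0 0;4 0 0 0.08 0 0 0;6 0 0 0.08 0 0 0;7 0 0 0.08 0 0 0;7 0 0 0.08 0 0 0;7 0 0 0.08 0 0 0;7 0 0 2 0 0 0;7 0 0 6 0 0 0;7 -1 -6 12 0 0 0;7 -3 -12 16 0 0 0;7 -3 -12 16 0 0 0;7 -3 -12 16 0 0 0;7 -3 -12 16 0 0 0",
)

```text
time_s: 16.73
position: [0.4641, 0.0789, 0.1748]
eef_rot: [0.816, 0.578, 0.0, 0.0]
force: [0.2, 0.7, 0.3]
opening: 0.0701
```

Run:
```python
from h import *
s=telemetry.sense();print(s['time_s'],s['position'],s['force'],s['opening'])
for n in ('wrist','top'):
    b,m=grab(n); save(b,n+'8.png')
    for c,z in (('blue',.020),('white',.014)):
        for k in blobs(mask(b,c),150):
            r=rect(m,k,z)
            if .1<r[0][1]/1e3<.3 and .4<r[0][0]/1e3<.6: print(n,c,k[:,0].mean(0).round(),k[:,0].min(0),r[0])
b=cv2.imread('pics/wrist8.png');cv2.imwrite('pics/w8c.png',cv2.resize(b[0:240,100:400],None,fx=2.5,fy=2.5,interpolation=cv2.INTER_CUBIC))
```

```text
16.725 [0.46409458 0.07888498 0.17482564] [0.22130404 0.67167911 0.2880555 ] 0.07009162178201792
wrist blue [240.  66.] [219   6] [494.8 196.4 117.2  42.8  70.6]
wrist white [241.  67.] [215   2] [495.3 196.2 128.3  52.9  70.7]
wrist white [241.  83.] [197   0] [491.7 185.3 154.7  88.   70.7]
top white [175. 188.] [160 176] [508.8 239.7  89.3  84.7 159.8]
```

View pics/w8c.png

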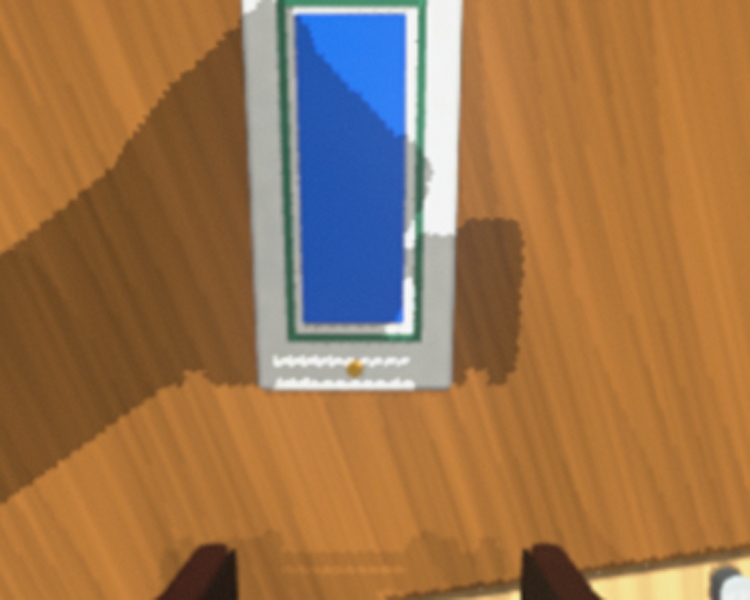

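The plate is inside the outline, within about 0.5 mm of centre and 0.1° of square (wrist view: plate (494.8,196.4), outline (495.3,196.2)). The gripper is clear, so I'm handing in.

```bash
python3 -c "
from workcell import close_job; print(close_job())"
```

```text
the job is handed in; nothing more can be done
None
```

The nameplate is lying inside the green outline on the smaller door sign, released, and the job is handed in at about 17 s on the robot's clock. No verdict was reported.

- **Sliding home:** I held the middle-sized plate lightly (6 N) flat on the board and turned it square. I then slid it against the fence and along to the stop. I stopped when the sideways force had risen from about 3 N to 5 N and the plate stopped advancing. The wrist picture showed it flush on both sides, with no visible shift of the stop.
- **Lift and placing:** I gripped harder (20 N), lifted it straight up, and laid it on the sign with a brief 12 N press before letting go.
- **Last check:** The wrist picture put the plate at (494.8, 196.4) mm and the outline at (495.3, 196.2) mm. That is about 0.5 mm off centre and about 0.1° off square. The gripper was clear of everything.
- **Gaps and disagreements:** The top camera's view of the plate was partly blocked at the end, so it could not confirm the final placing. Its first fix of the sign differed from the wrist camera's by about 2 mm. The final figure compares plate and outline in one picture, so it does not depend on that. I did not measure the jar, glue bottle or tape dispenser again, but the arm's path stayed clear of them.
- **Pictures:** I viewed 11, one over the budget of 10.

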